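# Bring the red-lidded jar to the front of the parts carousel and hold it there

## Robot

A 6-joint arm with a two-finger parallel gripper is mounted at the origin on the work surface. World frame = base frame: x ahead of the robot, y to its left, z up, the work surface at z = 0. Lengths are in m, angles in rad, forces in N, time in s.
With the tool pointing down it reaches from about 0.25 to 0.725 m from the base axis. Payload 4 kg.
Tool frame: the origin (TCP) lies between the finger pads; the fingertips stand 8 mm ahead of it and the grasp point (between the pads) lies 11 mm behind it (bot.tip_reach is the distance from the TCP to the fingertips, in m); z points along the fingers, y is the line along which they close (so a half turn about z gives the same grasp; the last joint's range is limited). The gripper opens to 85 mm and grips with 20 to 120 N. Pads are 22 mm wide; open, the fingers measure 114 mm over their backs; the gripper's body (76 mm by 85 mm) begins 54 mm behind the grasp point. The pads swing forward as they close: fully open they stand 13 mm farther back than shut.
Start: joints at [-1.314, 0.241, 0.005, 1.335, 0, 1.571], TCP at [0.127, -0.484, 0.239] pointing down, gripper open.
Joint ranges: [-2.72, 2.72], [-1.05, 1.87], [-1.09, 1.28], [-1.99, 2.15], [-1.42, 1.44], [-3.14, 3.14]. Speed limits (rad/s): [2.79, 2.79, 3.14, 3.14, 3.14, 3.14].

## Interface

Orientations are given as a unit quaternion [x, y, z, w].
In Python, from workcell import bot gives the robot as it stands.
- The arm moves only by the tool move_arm, never from a script. Its argument "deltas" is a list of rows, each a list of 7 numbers: the opening, from 0 (shut) to 1 (fully open), then the shift along the tool's x, y, z in mm, then the turn, a rotation vector about the tool's x, y, z in degrees. In form: [[gripper, tx, ty, tz, ax, ay, az], ...]. A call has 1 to 10 rows; each row shifts and turns the commanded pose from where the row before left it, along the tool's axes as they then stand; what a row does not reach is not made up. A row lasts 1/12 s, in which the tool goes at most 41.7 mm and 7.16 degrees, less where a joint would pass 70% of its speed; a pose out of reach is approached as far as the arm can. A call is refused whole if a number of a shift passes 41.7 or a number of a turn 7.16, either way. A call with a gripper value outside its range is refused whole. The fingers move at their own pace and stop on an object; the grip force is fixed at half the most. Time passes only in rows, so rows that do not move let the fingers close. It gives the time, the measured TCP pose, the force, the opening and the grip force at its end, in the units of the state.
- bot.get_obs(): the state, without advancing time (a new reading comes with each control period).
- bot.camera(name): name is "side" or "top"; returns the picture (420x560x3 uint8, blue, green, red); there is no depth.
- bot.calibration(name): a dict with "K" (3x3 intrinsics, pixels), "position" and "orientation" of the camera in the world. Camera axes: x right, y down, z forward; pixel columns grow to the right and rows downward; lengths in m; the calibration is good to about 2 mm. A picture is of the moment at which its call begins. calibration takes no time and is no camera call.
- bot.job_done(): hands the job in; it is judged then, once.
Trained networks look in the newest picture that a camera, given by its name, has taken for a name from the list of things; names that differ only in an ending like _2 or _b are one class to them, and where a whole thing is asked for, a point or a joint stands for the part that bears it (a point fixed in the world has none). Each returns a list of dicts, best first, with "conf" (0 to 1); they miss things now and then, are a little off and sometimes report something else, mostly with a low value. They report only what shows in the picture. A call takes as long as a camera call.
- bot.outline_of(query, camera): "pixels" (420x560 bool, what is visible of it) and "rect" ([left, top, width, height] in pixels, round what is visible of it).
The state is a dict: "clock": time; "joint_pos": joint angles; "joint_vel": joint speeds; "tau": joint torques, N m; "eef_pos": TCP position; "tool_rot": TCP orientation; "ft_force": force on the tool from outside, world axes, zero at the start; "ft_torque": the same for the moment, N m; "grip_width": finger opening in m; "grasp_force": force on a finger pad.
Only numpy, scipy, OpenCV 4.12 (cv2) and the standard library are available. Lean on these libraries where they do the work, as an engineer would, in place of code of your own. Each camera call takes 0.05 s, during which the arm holds its last target. There are 200 camera calls.

## Task

Take the parts carousel by the orange square knob on top and turn it until the jar with the red lid stands at the front, its middle in line with the yellow pointer on the base. Do not touch the jars and leave the loose things around it alone. Finish while still gripping the knob firmly and holding the turntable still: do not let go at the end.

Things in the scene. Friction and masses are not known exactly. Their poses are not given: they have to be found in the camera images.
- carousel: Fixed slate-blue round base of the parts carousel, 250 mm across, 12 mm thick, screwed to the bench. Origin on the bench at the turning axis, z up. Its -x axis is the FRONT: a yellow pointer bar (20 mm wide) sticks out of the rim there, 12 mm high, reaching to 182 mm from the axis.
- turntable (a joint): Angle of the steel turntable (230 mm across, upper face 26 mm above the bench) on the base, rad, growing anticlockwise seen from above. At 0 and again at 6.283 the red-lidded jar is exactly at the yellow pointer. End stops at -0.9 and 7.2. Plain bearing with light friction (about 0.1 N m), no spring: it stays where it is left.
- jar_red: The marked jar: clear glass with brass bits and a RED lid, 62 mm across the lid, 76 mm high, clamped to the turntable with its axis 80 mm from the turning axis. Origin at the middle of its underside, 28 mm above the bench; lid top 104 mm above the bench.
- jars_plain: The five other jars (grey, black and blue lids), same size, clamped to the turntable 80 mm from its axis, so the six stand 60 degrees apart. Origin on the turning axis, turns with the table. Lid tops 102 to 104 mm above the bench.
- knob: Orange square knob on the turntable's centre post, 36 x 36 mm and 38 mm high, turning with the table. Origin at the middle of its underside, on the turning axis, 126 mm above the bench; its top is 164 mm above the bench. Its x and y axes are square to its four upright faces; its -x axis points to the red-lidded jar. The post below it is 28 mm thick.
- tape_roll: Bystander, loose on the bench: paper-coloured tape roll lying flat, 100 mm across, 24 mm high. Origin at its underside, on the bench. Leave alone.
- screw_box: Bystander, loose on the bench: small cardboard box 75 x 50 x 38 mm. Origin at its underside, on the bench. Leave alone.
- red_can: Bystander, loose on the bench: red can, 84 mm across, 95 mm high. Origin at its underside, on the bench. Leave alone.
- wrench: Bystander, loose on the bench: 150 mm steel wrench lying flat. Origin at its underside, on the bench. Leave alone.
- bolt: Bystander, loose on the bench: steel bolt standing on its head, 32 mm across, 56 mm high. Origin at its underside, on the bench. Leave alone.
- bearing: Bystander, loose on the bench: steel bearing ring lying flat, 52 mm across, 16 mm high. Origin at its underside, on the bench. Leave alone.
- coupling: Bystander, loose on the bench: brass pipe coupling standing, 36 mm across, 48 mm high. Origin at its underside, on the bench. Leave alone.

How it is judged:
By the outcome, as a careful person would: the job done as asked, in the order asked, and still so for the second after the job is handed in, while the arm keeps its last pose, push and grip.
It also fails if it takes over 58 s, if anything falls off the work surface, if the arm or the gripper's body presses on something with over 40 N, if the wrist force passes 120 N, or if a joint passes its speed limit or range.

## Working session

There is one attempt and no reset: what is moved stays moved. The work goes in short steps, Python scripts to look and compute and a tool call to move; the robot and the scene stay as the last step left them, time stands still between calls to the robot, and variables do not carry over. Pictures are saved under pics/ and viewed, at most 10 in all, crops included, and the job is handed in when it is done.

Besides the shell and the picture viewer there is one more tool, called after "Request:" as a command line: name --pt "numbers of a row" for each row, then --argument value for the rest. move_arm: Moves the arm, as the interface text tells. Its arguments: {"type":"object","properties":{"deltas":{"type":"array","items":{"type":"array","items":{"type":"number"}}}},"required":["deltas"]}

```bash
mkdir -p pics
python3 - <<'E'
from workcell import bot
import cv2
for n in("top","side"):
    cv2.imwrite(f"pics/{n}0.png",bot.camera(n)); c=bot.calibration(n); print(c)
    for q in("knob","jar_red","carousel"):
        for d in bot.outline_of(q,n)[:2]:
            import numpy as np
            v,u=np.nonzero(d["pixels"]); print(n,q,d["conf"],d["rect"],u.mean(),v.mean())
o=bot.get_obs();print(o["tool_rot"],o["eef_pos"],o["clock"])
E
```

```text
{'K': array([[489.53429426,   0.        , 282.65803012],
       [  0.        , 489.53429426, 203.23266499],
       [  0.        ,   0.        ,   1.        ]]), 'position': array([0.41828362, 0.05584459, 1.15042773]), 'orientation': array([ 0.71407761, -0.69324593,  0.07112459, -0.06666738])}
top knob 0.77 [250.3, 210.5, 24.8, 20.5] 263.409604519774 222.05084745762713
top jar_red 0.9 [278.8, 190.4, 25.3, 27.7] 290.36827195467424 202.03966005665723
top carousel 0.74 [216.8, 176.1, 103.6, 134.7] 264.7993424657534 233.45446575342467
{'K': array([[427.9895731 ,   0.        , 279.88766684],
       [  0.        , 427.9895731 , 206.07327716],
       [  0.        ,   0.        ,   1.        ]]), 'position': array([0.45977391, 0.72358593, 0.7253959 ]), 'orientation': array([-0.10623225,  0.90700388, -0.4055193 ,  0.04015928])}
side knob 0.56 [280.2, 196.6, 23.7, 24.5] 289.70625 207.37916666666666
side jar_red 0.73 [253.1, 192.6, 29.4, 38.7] 268.5580736543909 210.356940509915
side carousel 0.59 [230.8, 191.2, 137.5, 108.2] 290.35673850432016 248.4249677227133
side carousel 0.28 [236.8, 192.9, 106.2, 100.2] 288.5618698441796 242.55270394133822
[ 9.91769696e-01  1.28034525e-01 -1.26157927e-05 -1.72486292e-04] [ 0.12696682 -0.48351255  0.23915851] 0.4
```

Run:
```python
import cv2
a=cv2.imread("pics/top0.png")
cv2.imwrite("pics/c.png",cv2.resize(a[140:320,170:410],None,fx=3.3,fy=3.3,interpolation=cv2.INTER_CUBIC))
```

```text
(no output)
```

View pics/c.png

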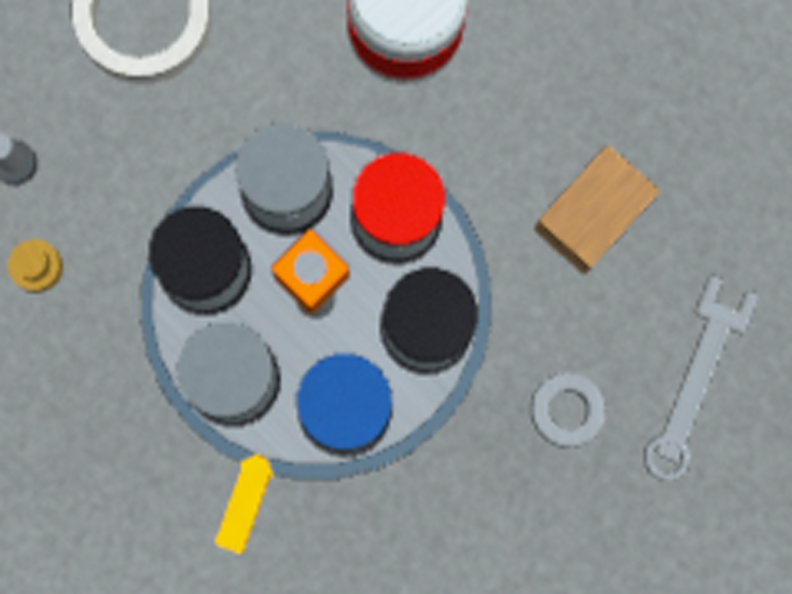

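View pics/side0.png

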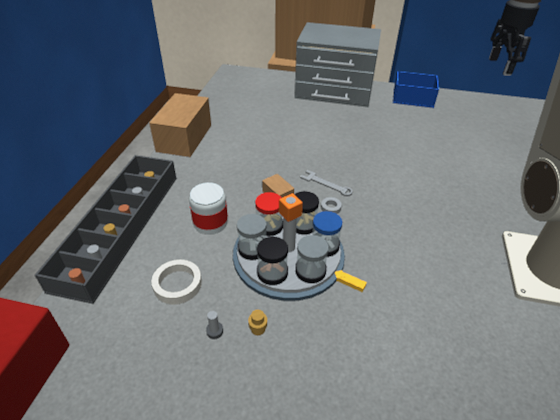

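The red lid is at crop (398,198), the knob at (311,268), and the pointer runs from (258,462) to (230,550). Next I'll work out the axis and the angles.

```bash
cat > h.py <<'E'
from workcell import bot
import cv2, numpy as np
from scipy.spatial.transform import Rotation as R
def ray(n,u,v,z):
    c=bot.calibration(n); d=R.from_quat(c["orientation"]).as_matrix()@np.linalg.solve(c["K"],[u,v,1.])
    p=np.array(c["position"]); return (p+d*(z-p[2])/d[2])[:2]
def blob(img,lo,hi,box):
    m=cv2.inRange(cv2.cvtColor(img,cv2.COLOR_BGR2HSV),lo,hi); k=np.zeros_like(m); x0,y0,x1,y1=box
    k[y0:y1,x0:x1]=m[y0:y1,x0:x1]
    n,l,s,c=cv2.connectedComponentsWithStats(k); i=1+np.argmax(s[1:,4]); return l==i
def world(n,m,z):
    v,u=np.nonzero(m); return np.array([ray(n,a,b,z) for a,b in zip(u,v)])
E
python3 - <<'E'
from h import *
im=cv2.imread("pics/top0.png")
k=world("top",blob(im,(8,150,200),(17,255,255),(240,200,290,250)),.164)
r=world("top",blob(im,(0,150,180),(5,255,255),(270,180,310,220)),.104)
y=world("top",blob(im,(22,150,150),(32,255,255),(220,270,270,320)),.012)
b=world("top",blob(im,(95,60,60),(110,140,190),(200,170,330,300)),.012)
ce,ra=cv2.minEnclosingCircle(b.astype(np.float32)); print("base",ce,ra)
print("yellow",y.mean(0),cv2.minAreaRect((y*1000).astype(np.float32)))
print("knob bbox",k.mean(0),cv2.minAreaRect((k*1000).astype(np.float32)))
print("red",cv2.minEnclosingCircle(r.astype(np.float32)),r.mean(0))
C=np.array(ce)
for C in(np.array(ce),):
  f=y.mean(0)-C; q=np.array(cv2.minEnclosingCircle(r.astype(np.float32))[0])-C
  F=np.degrees(np.arctan2(f[1],f[0]));Q=np.degrees(np.arctan2(q[1],q[0])); print(np.linalg.norm(f),np.linalg.norm(q),F,Q,(Q-F)%360)
print(ray("top",263.4,222,.164), "side",ray("side",290,204,.164))
E
```

```text
base (0.5551135540008545, 0.05452708899974823) 0.11580608040094376
yellow [0.43370609 0.13499507] ((434.504638671875, 135.1647491455078), (21.823087692260742, 66.42987823486328), 71.47357940673828)
knob bbox [0.57706954 0.09236662] ((575.3825073242188, 90.40081787109375), (33.52674102783203, 33.53110885620117), 47.120784759521484)
red ((0.6340858340263367, 0.03540397807955742), 0.030519457533955574) [0.63369398 0.03566674]
0.14565324838846327 0.08125462684480861 146.46387174196704 -13.612134888316874 199.92399336971607
[0.57320258 0.09053361] side [0.57541212 0.10166438]
```

Axis is about (0.5755, 0.0895), the front is at 162°, and red is at -42.8°, so the turntable sits at about 155°. Turning +205° anticlockwise gives the shortest wrist travel: j6 goes from about 142° to -63°.

Request:
move_arm --pt "1 29 -22 0 0 0 0" --pt "1 29 -22 0 0 0 0" --pt "1 29 -22 0 0 0 0" --pt "1 29 -22 0 0 0 0" --pt "1 29 -22 0 0 0 0" --pt "1 29 -22 0 0 0 0" --pt "1 29 -22 0 0 0 0" --pt "1 29 -22 0 0 0 0" --pt "1 29 -22 0 0 0 0" --pt "1 29 -22 0 0 0 0"

```text
clock: 1.23
eef_pos: [0.3524, -0.1956, 0.2396]
tool_rot: [0.992, 0.128, 0.0, 0.0]
ft_force: [0.9, -1.3, 0.4]
grip_width: 0.0852
grasp_force: 0.0
```

Request:
move_arm --pt "1 29 -22 0 0 0 0" --pt "1 29 -22 0 0 0 0" --pt "1 29 -22 0 0 0 0" --pt "1 29 -22 0 0 0 0" --pt "1 29 -22 0 0 0 0" --pt "1 29 -22 0 0 0 0" --pt "1 29 -22 0 0 0 0" --pt "1 29 -22 0 0 0 0" --pt "1 29 -22 0 0 0 0" --pt "1 29 -22 0 0 0 0"

```text
clock: 2.07
eef_pos: [0.577, 0.091, 0.2393]
tool_rot: [0.992, 0.128, 0.0, 0.0]
ft_force: [0.5, -0.9, -0.1]
grip_width: 0.0854
grasp_force: 0.0
```

Request:
move_arm --pt "1 0 0 0 0 0 -6.5" --pt "1 0 0 0 0 0 -6.5" --pt "1 0 0 0 0 0 -6.5" --pt "1 0 0 0 0 0 -6.5" --pt "1 0 0 0 0 0 -6.5" --pt "1 0 0 0 0 0 0"

```text
clock: 2.57
eef_pos: [0.5762, 0.0894, 0.2391]
tool_rot: [0.916, 0.401, -0.0, -0.0]
ft_force: [0.2, 0.5, 1.0]
grip_width: 0.0852
grasp_force: 0.0
```

```bash
cat >> h.py <<'E'
def st():
    o=bot.get_obs(); M=R.from_quat(o["tool_rot"]).as_matrix()
    print(round(o["clock"],2),o["eef_pos"].round(4) if hasattr(o["eef_pos"],"round") else o["eef_pos"],"yaw y",np.degrees(np.arctan2(M[1,1],M[0,1])).round(2),"j",np.round(o["joint_pos"],3),"F",np.round(o["ft_force"],1),"T",np.round(o["ft_torque"],2),o["grip_width"],o["grasp_force"])
    return o,M
E
python3 - <<'E'
from h import *
o,M=st()
d=np.array([.5755,.0895,.134])-o["eef_pos"]; print(M.T@d*1000)
im=bot.camera("side"); cv2.imwrite("pics/s1.png",cv2.resize(im[120:300,200:440],None,fx=3,fy=3))
E
```

```text
2.57 [0.5762 0.0894 0.2391] yaw y -42.67 j [0.154 0.409 0.241 1.404 0.    2.47 ] F [0.2 0.5 1. ] T [-0.04 -0.01  0.02] 0.08521864505402706 0.0
[ -0.36357019  -0.57191074 105.10893503]
```

View pics/s1.png

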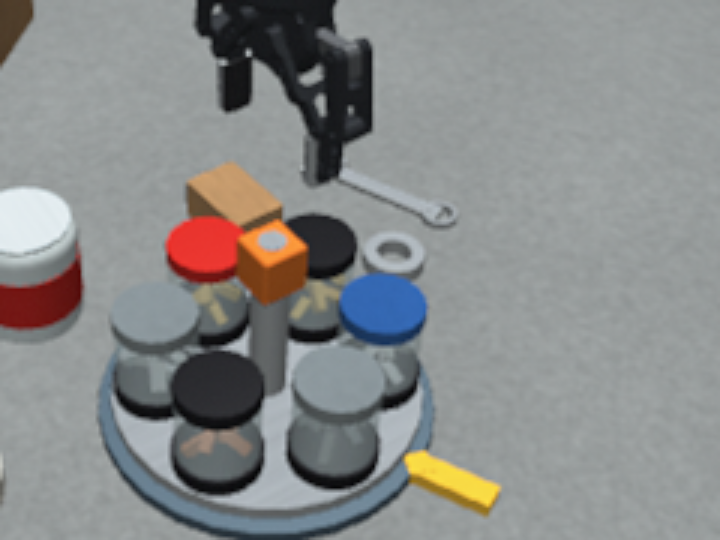

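The fingers hang over the knob at crop (272,240) and the jaw yaw matches it. I'll descend, then close.

Request:
move_arm --pt "1 0 0 20 0 0 0" --pt "1 0 0 20 0 0 0" --pt "1 0 0 20 0 0 0" --pt "1 0 0 15 0 0 0" --pt "1 0 0 15 0 0 0" --pt "1 0 0 15 0 0 0" --pt "1 0 0 0 0 0 0"

```text
clock: 3.2
eef_pos: [0.5739, 0.0888, 0.1309]
tool_rot: [0.917, 0.399, -0.003, -0.001]
ft_force: [-1.1, -0.3, -0.9]
grip_width: 0.0856
grasp_force: 0.0
```

Request:
move_arm --pt "0 0 0 0 0 0 0" --pt "0 0 0 0 0 0 0" --pt "0 0 0 0 0 0 0" --pt "0 0 0 0 0 0 0" --pt "0 0 0 0 0 0 0" --pt "0 0 0 0 0 0 0" --pt "0 0 0 0 0 0 0" --pt "0 0 0 0 0 0 0" --pt "0 0 0 0 0 0 0" --pt "0 0 0 0 0 0 0"

```text
clock: 4.03
eef_pos: [0.5759, 0.0905, 0.1359]
tool_rot: [0.916, 0.401, 0.001, -0.001]
ft_force: [-3.1, 3.4, 4.8]
grip_width: 0.0354
grasp_force: 66.6
```

Run:
```python
from h import *
st()
im=bot.camera("side"); cv2.imwrite("pics/s2.png",cv2.resize(im[120:300,200:440],None,fx=3,fy=3))
```

```text
4.03 [0.5759 0.0905 0.1359] yaw y -42.76 j [0.155 0.464 0.052 1.159 0.003 2.472] F [-3.1  3.4  4.8] T [0.72 0.77 0.03] 0.03540317382254491 66.62484526634216
```

View pics/s2.png

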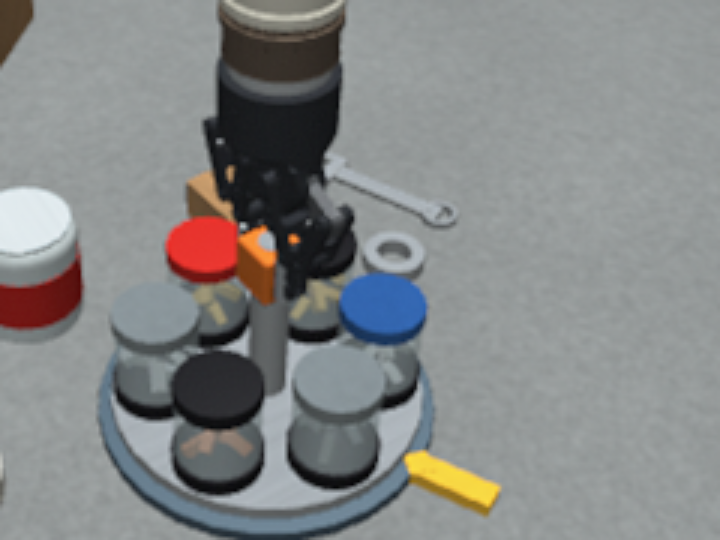

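Firm grip: width 35.4 mm, 67 N. Turning anticlockwise now.

Request:
move_arm --pt "0 0 0 0 0 0 -2" --pt "0 0 0 0 0 0 -4" --pt "0 0 0 0 0 0 -5" --pt "0 0 0 0 0 0 -5" --pt "0 0 0 0 0 0 -5" --pt "0 0 0 0 0 0 -5" --pt "0 0 0 0 0 0 -5" --pt "0 0 0 0 0 0 -4" --pt "0 0 0 0 0 0 -3" --pt "0 0 0 0 0 0 -2"

```text
clock: 4.92
eef_pos: [0.576, 0.0905, 0.1359]
tool_rot: [0.723, 0.691, 0.001, -0.001]
ft_force: [-2.0, 2.5, 4.5]
grip_width: 0.0353
grasp_force: 66.7
```

Run:
```python
from h import *
st()
```

```text
4.92 [0.576  0.0905 0.1359] yaw y -2.63 j [0.155 0.464 0.053 1.159 0.002 1.771] F [-2.   2.5  4.5] T [ 0.59  1.11 -0.11] 0.03533672721449092 66.69363856315613
```

Tracking well: 40° turned, 165° to go.

Request:
move_arm --pt "0 0 0 0 0 0 -2" --pt "0 0 0 0 0 0 -4" --pt "0 0 0 0 0 0 -5" --pt "0 0 0 0 0 0 -5" --pt "0 0 0 0 0 0 -5" --pt "0 0 0 0 0 0 -5" --pt "0 0 0 0 0 0 -5" --pt "0 0 0 0 0 0 -5" --pt "0 0 0 0 0 0 -5" --pt "0 0 0 0 0 0 -5"

```text
clock: 5.75
eef_pos: [0.5761, 0.0905, 0.1359]
tool_rot: [0.395, 0.919, 0.001, -0.0]
ft_force: [-1.8, 5.3, 4.8]
grip_width: 0.0353
grasp_force: 66.6
```

Request:
move_arm --pt "0 0 0 0 0 0 -5" --pt "0 0 0 0 0 0 -5" --pt "0 0 0 0 0 0 -5" --pt "0 0 0 0 0 0 -5" --pt "0 0 0 0 0 0 -5" --pt "0 0 0 0 0 0 -5" --pt "0 0 0 0 0 0 -5" --pt "0 0 0 0 0 0 -5" --pt "0 0 0 0 0 0 -5" --pt "0 0 0 0 0 0 -5"

```text
clock: 6.58
eef_pos: [0.5762, 0.0906, 0.1359]
tool_rot: [-0.031, 1.0, 0.001, 0.001]
ft_force: [-2.2, 5.0, 5.3]
grip_width: 0.0357
grasp_force: 66.5
```

Request:
move_arm --pt "0 0 0 0 0 0 -5" --pt "0 0 0 0 0 0 -5" --pt "0 0 0 0 0 0 -5" --pt "0 0 0 0 0 0 -5" --pt "0 0 0 0 0 0 -5" --pt "0 0 0 0 0 0 -5" --pt "0 0 0 0 0 0 -5" --pt "0 0 0 0 0 0 -4" --pt "0 0 0 0 0 0 -3" --pt "0 0 0 0 0 0 -2"

```text
clock: 7.42
eef_pos: [0.5761, 0.0907, 0.1359]
tool_rot: [-0.402, 0.916, 0.001, 0.001]
ft_force: [-3.2, 5.2, 4.0]
grip_width: 0.0358
grasp_force: 66.6
```

Request:
move_arm --pt "0 0 0 0 0 0 -3" --pt "0 0 0 0 0 0 -4" --pt "0 0 0 0 0 0 -4" --pt "0 0 0 0 0 0 -4" --pt "0 0 0 0 0 0 -3" --pt "0 0 0 0 0 0 -2" --pt "0 0 0 0 0 0 -1" --pt "0 0 0 0 0 0 0" --pt "0 0 0 0 0 0 0"

```text
clock: 8.17
eef_pos: [0.5761, 0.0908, 0.1359]
tool_rot: [-0.561, 0.828, 0.001, 0.001]
ft_force: [-4.1, 4.0, 4.0]
grip_width: 0.0355
grasp_force: 66.5
```

Run:
```python
from h import *
st()
A=np.array([.5757,.0900])
im=bot.camera("top"); cv2.imwrite("pics/t3.png",cv2.resize(im[160:330,180:360],None,fx=3.3,fy=3.3))
cv2.imwrite("pics/t3full.png",im)
y=world("top",blob(im,(22,150,150),(32,255,255),(220,270,270,320)),.012)
r=world("top",blob(im,(0,150,150),(5,255,255),(210,200,310,300)),.104)
rc=np.array(cv2.minEnclosingCircle(r.astype(np.float32))[0])
yr=cv2.minAreaRect((y*1000).astype(np.float32));print(yr,rc,r.mean(0))
for p in(np.array(yr[0])/1000,y.mean(0),rc,r.mean(0)): d=p-A; print(np.linalg.norm(d),np.degrees(np.arctan2(d[1],d[0])))
im=bot.camera("side"); cv2.imwrite("pics/s3.png",im)
cv2.imwrite("pics/s3c.png",cv2.resize(im[120:300,200:440],None,fx=3,fy=3))
y=world("side",blob(im,(22,150,120),(32,255,255),(320,250,380,310)),.012);print(cv2.minAreaRect((y*1000).astype(np.float32)))
r=world("side",blob(im,(0,150,150),(5,255,255),(240,180,370,300)),.104);print(cv2.minEnclosingCircle(r.astype(np.float32)))
```

```text
8.17 [0.5761 0.0908 0.1359] yaw y 158.3 j [ 0.155  0.464  0.053  1.158  0.002 -1.037] F [-4.1  4.   4. ] T [0.29 0.48 0.06] 0.0355270555692106 66.50967836380005Traceback (most recent call last):
  File "<stdin>", line 6, in <module>
  File "h.py", line 10, in blob
    n,l,s,c=cv2.connectedComponentsWithStats(k); i=1+np.argmax(s[1:,4]); return l==i
                                                     ~~~~~~~~~^^^^^^^^^
    return _wrapfunc(a, 'argmax', axis=axis, out=out, **kwds)
    return bound(*args, **kwds)
ValueError: attempt to get argmax of an empty sequence
```

View pics/t3.png

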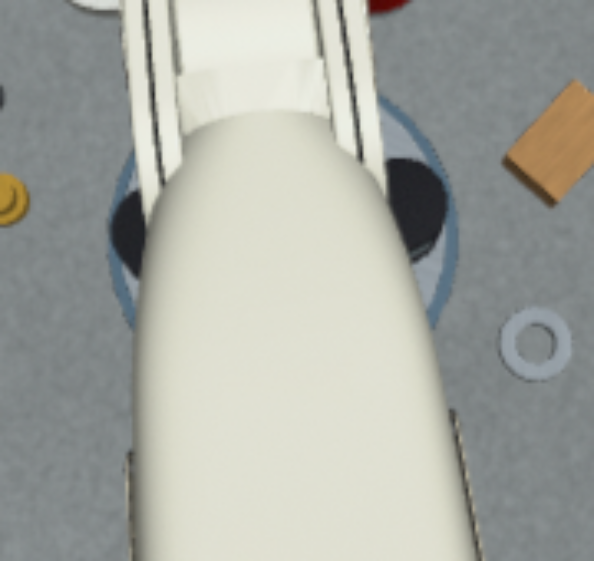

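The arm hides the top view, so I'll measure from the side.

Run:
```python
from h import *
im=bot.camera("side"); cv2.imwrite("pics/s3.png",im)
cv2.imwrite("pics/s3c.png",cv2.resize(im[160:300,220:400],None,fx=4,fy=4,interpolation=cv2.INTER_CUBIC))
i0=cv2.imread("pics/side0.png")
for q in(i0,im):
  y=world("side",blob(q,(22,120,120),(34,255,255),(320,250,380,310)),.012);print("yel",cv2.minAreaRect((y*1000).astype(np.float32)),y.mean(0))
  r=world("side",blob(q,(0,150,120),(6,255,255),(240,180,370,300)),.104);print("red",cv2.minEnclosingCircle(r.astype(np.float32)),r.mean(0))
k=world("side",blob(i0,(6,150,225),(19,255,255),(270,180,320,230)),.164);print("knob",cv2.minAreaRect((k*1000).astype(np.float32)))
# top-view expectation for the side camera, given hidden pointer/lid
```

```text
yel ((435.4447021484375, 136.36273193359375), (25.850311279296875, 69.42913818359375), 69.60771942138672) [0.4338427  0.13531682]
red ((0.6357631683349609, 0.03644046187400818), 0.032091084867715836) [0.63713423 0.03744353]
yel ((436.34405517578125, 137.96072387695312), (26.598506927490234, 68.46034240722656), 73.2237319946289) [0.43455704 0.13534521]
red ((0.5026605725288391, 0.12143447250127792), 0.031079210340976715) [0.50285318 0.12190761]
knob ((576.8985595703125, 90.95601654052734), (30.784887313842773, 34.0409049987793), 45.26343536376953)
```

View pics/s3c.png

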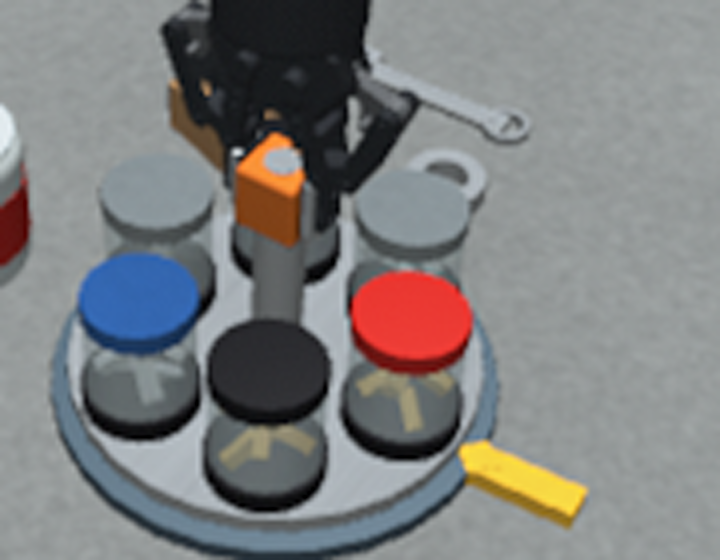

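The red lid needs a few more degrees. I'll refine the pointer and table angles from the first, unobstructed top picture, using the base rim and the lids.

Run:
```python
from h import *
from scipy.optimize import least_squares
im=cv2.imread("pics/top0.png"); hsv=cv2.cvtColor(im,cv2.COLOR_BGR2HSV)
# pixel from crop coords
cp=lambda x,y:(170+x/3.3,140+y/3.3)
print("rim hsv",hsv[int(140+470/3.3),int(170+330/3.3)],hsv[int(140+300/3.3),int(170+146/3.3)],hsv[140+91,170+147])
m=cv2.inRange(hsv,(98,70,40),(112,200,200)); k=np.zeros_like(m);k[170:295,205:325]=m[170:295,205:325]
k[cv2.inRange(hsv,(108,170,0),(125,255,255))>0]=0
w=world("top",k>0,.012); d=np.linalg.norm(w-[.5757,.09],axis=1); w=w[(d>.108)&(d<.135)]
# outermost points per angular bin
a=np.degrees(np.arctan2(*(w-[.5757,.09]).T[::-1])); d=np.linalg.norm(w-[.5757,.09],axis=1)
P=np.array([w[(a//6)==b][np.argmax(d[(a//6)==b])] for b in np.unique(a//6)])
s=least_squares(lambda p:np.linalg.norm(P-p[:2],axis=1)-p[2],[.5757,.09,.125],loss="soft_l1",f_scale=.001); print("rim",s.x,len(P),np.abs(s.fun).mean())
y=world("top",blob(im,(22,150,150),(32,255,255),(220,270,270,320)),.012)
l=cv2.fitLine((y*1000).astype(np.float32),cv2.DIST_L2,0,.01,.01).ravel(); print("line dir",np.degrees(np.arctan2(l[1],l[0]))%180)
f=y.mean(0)-s.x[:2]; F=np.degrees(np.arctan2(f[1],f[0])); print("front",F,np.linalg.norm(f))
# blue and red lids are nearly 120 deg apart, find both
r=world("top",blob(im,(0,150,150),(5,255,255),(270,180,310,220)),.104).mean(0)
b=world("top",blob(im,(105,150,100),(120,255,255),(255,240,295,285)),.103).mean(0)
for c in (s.x[:2],[.5757,.0903]):
  for p in(r,b): q=p-np.array(c); print(np.degrees(np.arctan2(q[1],q[0])),np.linalg.norm(q))
```

```text
rim hsv [102  81 144] [103  83 139] [102  83 145]
rim [0.57604263 0.09041033 0.12299085] 50 0.0005206840667689522
line dir 162.66083
front 162.60763423518358 0.14915592308252576Traceback (most recent call last):
  File "<stdin>", line 18, in <module>
  File "h.py", line 12, in world
    v,u=np.nonzero(m); return np.array([ray(n,a,b,z) for a,b in zip(u,v)])
                                        ~~~^^^^^^^^^
  File "h.py", line 5, in ray
    c=bot.calibration(n); d=R.from_quat(c["orientation"]).as_matrix()@np.linalg.solve(c["K"],[u,v,1.])
ValueError: time passes only in moves, steps and waits
```

Request:
move_arm --pt "0 0 0 0 0 0 -1.5" --pt "0 0 0 0 0 0 -2" --pt "0 0 0 0 0 0 -0.8" --pt "0 0 0 0 0 0 0" --pt "0 0 0 0 0 0 0" --pt "0 0 0 0 0 0 0"

```text
clock: 8.77
eef_pos: [0.5761, 0.0908, 0.1359]
tool_rot: [-0.592, 0.806, 0.001, 0.001]
ft_force: [-3.7, 4.7, 5.0]
grip_width: 0.0351
grasp_force: 66.5
```

Run:
```python
from h import *
st()
im=bot.camera("side")
c=bot.calibration("side"); Rc=R.from_quat(c["orientation"])
def proj(p): q=Rc.inv().apply(np.array(p)-c["position"]); q=np.atleast_2d(q)@c["K"].T; return q[:,:2]/q[:,2:]
m=blob(im,(0,150,120),(6,255,255),(240,180,370,300))
v,u=np.nonzero(m); print("red px",u.mean(),v.mean(),m.sum())
t=np.linspace(0,2*np.pi,60)
# predicted lid silhouette (lid thickness from its mask height) for angles, compare centroid
for th in(14,12):
 for a in(158,160,162,164,166):
  p=np.array([.5762,.0907])+.08*np.array([np.cos(np.radians(a)),np.sin(np.radians(a))])
  pts=np.vstack([proj([[p[0]+.031*np.cos(x),p[1]+.031*np.sin(x),z] for x in t]) for z in(.104,.104-th/1000)])
  h=cv2.convexHull((pts*16).round().astype(np.int32)); M=cv2.moments(h); print(th,a,M["m10"]/M["m00"]/16,M["m01"]/M["m00"]/16,M["m00"]/256)
y=blob(im,(22,120,120),(34,255,255),(320,250,380,310)); v,u=np.nonzero(y); print("yel",u.mean(),v.mean())
for a in(161,162,163,164): print(a,proj([[.5762+.151*np.cos(np.radians(a)),.0907+.151*np.sin(np.radians(a)),.010]]))
```

```text
8.77 [0.5761 0.0908 0.1359] yaw y 162.6 j [ 0.155  0.464  0.053  1.158  0.002 -1.112] F [-3.7  4.7  5. ] T [0.3  0.51 0.11] 0.03509971539096823 66.50333762168884
red px 323.73534971644614 237.00189035916824 529
14 158 322.63454794586244 240.89540521983892 685.560546875
14 160 323.31542810494005 240.0617154379947 682.16015625
14 162 323.96366288970046 239.22911108424927 678.626953125
14 164 324.56311029930697 238.36787544253932 675.2578125
14 166 325.1034357044254 237.49741537911572 671.115234375
12 158 322.66875903152663 240.56024077217836 664.98828125
12 160 323.3550404812497 239.73036536418368 661.796875
12 162 324.00063137498836 238.89234329627848 657.80859375
12 164 324.5932212263569 238.0265816947817 654.3984375
12 166 325.14754205369064 237.16487128794586 650.791015625
yel 350.24347826086955 278.9782608695652
161 [[350.2540286  281.37974676]]
162 [[350.77766432 280.53145213]]
163 [[351.27925965 279.67721272]]
164 [[351.7587584  278.81736992]]
```

```bash
python3 -c "
from workcell import bot
print(bot.job_done())"
```

```text
the job is handed in; nothing more can be done
None
```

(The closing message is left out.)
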